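# Clear the cartridge sealer and hold its sprung hatch

### The job

Clear the sealer at the end of its run: first, with the hatch still shut, stand both finished cartridges from the catch tray upright on the floor of the red tote. Then raise the sprung hatch by its red bar clearly past its balance point (by 5 to 15 degrees), not up into its stop, bring it back down and finish while still holding it, still, about 10 degrees below the balance point (5 to 15 is fine), so that a colleague can look into the chamber for a jam. Do not let go at the end, and leave the two dropper bottles and the small red tube rack where they are.

Things in the scene. Friction and masses are not known exactly. Their poses are not given: they have to be found in the camera images.
- sealer: The cartridge sealer, a fixed white bench machine 300 (x) x 240 (y) x 105 mm high with a teal control head 145 mm high along its far edge and a dark outlet in each flank. Origin: centre of its underside, on the bench. Its x axis points from its front (which roughly faces the robot) to its back, y to its left flank, z up; it may be turned by about 0.12 rad.
- hatch (a joint): Angle of the hatch over the sealer's chamber: 0 = shut (level), growing as its front edge is lifted; stop at 1.35 rad. Balance point at 0.88 rad (50 degrees): below it the hatch sinks shut by itself, above it the spring swings it open to the stop. No latch. About 1.2 N up on the bar starts it from shut; near balance it needs only a few tenths of a newton.
- hatch_hinge (a point): Point on the hinge axis of the hatch, mid-width, 109 mm above the bench; the axis runs along the sealer's y axis. The hatch is a grey plate with a window, 195 mm deep, 240 wide, 12 thick, 0.9 kg, hinged along its far edge; the hinge axis lies in the plate's thickness.
- hatch_bar (a point): Middle of the hatch's red grip bar: round, 14 mm thick, 120 long, parallel to the hinge axis, 240 mm from it, level with it when shut. It is 109 + 240 sin(angle) mm above the bench and 240 cos(angle) mm in front of the hinge. 45 mm in front of the hatch's edge, on an arm at each end: it can be pinched from above, one finger before and one behind it, and rolls between them.
- tray: Aluminium catch tray 240 (x) x 130 (y) mm, rim 18 mm high, walls and floor 4 mm, fixed on the bench beside one flank of the sealer (either side). Origin: centre of its underside; x along its length, z up.
- cart_a: Finished cartridge, a white block with a blue top, 30 (x) x 56 (y) x 38 mm high, about 70 g, standing in the catch tray near one end. Origin: centre of its underside; z up when it stands upright. It can be gripped across its 30 mm width.
- cart_b: The other finished cartridge, the same size and look, near the other end of the catch tray. Origin: centre of its underside.
- tote: Red open tote 240 (x) x 150 (y) x 60 mm high, walls and floor 4 mm, 0.7 kg, standing loose on the bench at the other flank of the sealer. Origin: centre of its underside; x along its length, z up.
- bottle_1: Bystander: amber dropper bottle with a red cap, 28 mm across, 75 mm tall, further back on the bench, beyond the tray or tote. Origin: centre of its underside.
- bottle_2: Bystander: a second such dropper bottle, beside the first.
- tube_rack: Bystander: red tube rack 70 x 110 x 35 mm, further back on the bench beyond the tray or tote. Origin: centre of its underside.

How it is judged:
By the outcome, as a careful person would: the job done as asked, in the order asked, and still so for the second after the job is handed in, while the arm keeps its last pose, push and grip.
It also fails if it takes over 72 s, if anything falls off the work surface, if the arm or the gripper's body presses on something with over 40 N, if the wrist force passes 120 N, or if a joint passes its speed limit or range.

### The arm

A 7-joint arm with a two-finger parallel gripper is mounted at the origin on the work surface. World frame = base frame: x ahead of the robot, y to its left, z up, the work surface at z = 0. Lengths are in mm, angles in rad, forces in N, time in s.
With the tool pointing down it reaches from about 425 to 875 mm from the base axis. Payload 4.7 kg.
Tool frame: the origin (TCP) lies midway between the tips of the shut fingers; the grasp point (between the pads) lies 19 mm behind it; z points along the fingers, y is the direction in which the jaws open and shut (so a half turn about z gives the same grasp; the last joint's range is limited). The gripper opens to 85 mm and grips with 20 to 120 N. Pads are 22 mm wide; open, the fingers measure 114 mm over their backs; the gripper's body (76 mm by 85 mm) begins 54 mm behind the grasp point. The pads swing forward as they close: fully open they stand 13 mm farther back than shut.
Start: joints at [-1.265, 0.321, -0.07, 1.45, 0.023, 1.371, -0.057], TCP at [187.019, 622.537, 199.849] pointing down, gripper open.
Joint ranges: [-2.86, 2.86], [-0.3, 2.09], [-1.38, 1.24], [0.06, 2.45], [-1.56, 4.7], [0.09, 2.05], [-2.69, 2.69]. Speed limits (rad/s): [2.57, 2.57, 3.14, 3.14, 3.14, 3.14, 3.14].

### API

Orientations are given as a unit quaternion [w, x, y, z].
In Python, from plant import sense, read_camera, r gives the robot as it stands.
- The arm moves only by the tool drive_tool, never from a script. Its arguments are lists of equal length, an entry for each row: "offset": the shift along the tool's x, y, z in cm, a list of three; "roll": the turn about the tool's z in degrees. In form: {"offset": [[dx, dy, dz], ...], "roll": [roll, ...]}. A call has 1 to 20 rows; each row is the pose to reach, as a shift and turn from the pose commanded when the call began, along the tool's axes at that moment; what a row does not reach only later rows make up. A row lasts 1/12 s, in which the tool goes at most 41.7 mm and 7.16 degrees, less where a joint would pass 70% of its speed; a pose out of reach is approached as far as the arm can. A call with a gripper value outside its range is refused whole. "fingers" is the opening, from 0 (shut) to 1 (fully open), set as the call begins (left out, the last holds). The fingers move at their own pace and stop on an object; "newtons" is the grip in N (left out, the last holds). Time passes only in rows, so rows that repeat a pose let the fingers close. It gives the time, the measured TCP pose, the force and the opening at its end, in the units of the state.
- sense(): the state, without advancing time (a new reading comes with each control period).
- read_camera(name): name is "scene" or "top" or "wrist"; returns a dict with "img" (384x512x3 uint8, red, green, blue), "depth" (384x512 float32, mm along the optical axis (not along the pixel's ray), 0 where there is no reading), "fx", "fy", "cx", "cy" (pixels), "k1" (the pictures are not rectified: a ray, as slopes to the right and down, at radius r is drawn at 1 + k1 r^2 times it, then the intrinsics apply), "eye" and "attitude" of the camera in the world. Camera axes: x right, y up, looking along -z (the intrinsics and any distortion apply to the point x, -y, -z); pixel columns grow to the right and rows downward; lengths in mm; the calibration is good to about 2 mm. A picture is of the moment at which its call begins.
- r.job_done(): hands the job in, once; it reports no verdict.
The state is a dict: "t": time; "joints": joint angles; "joint_velocities": joint speeds; "joint_torque": joint torques, N m; "tool_pos": TCP position; "orientation": TCP orientation; "ft_force": force on the tool from outside, world axes, zero at the start; "wrist_torque": the same for the moment, N m; "gripper_width": finger opening in mm.
Only numpy, scipy, OpenCV 4.12 (cv2) and the standard library are available. Lean on these libraries where they do the work, as an engineer would, in place of code of your own. Each camera call takes 0.05 s, during which the arm holds its last target.

## Working session

There is one attempt and no reset: what is moved stays moved. The work goes in short steps, Python scripts to look and compute and a tool call to move; the robot and the scene stay as the last step left them, time stands still between calls to the robot, and variables do not carry over. Pictures are saved under pics/ and viewed, and the job is handed in when it is done.

Besides the shell and the picture viewer there is one more tool, called after "Request:" as a command line: name --pt "numbers of a row" for each row, then --argument value for the rest. drive_tool: Moves the arm, as the interface text tells. Its arguments: {"type":"object","properties":{"offset":{"type":"array","items":{"type":"array","items":{"type":"number"}}},"roll":{"type":"array","items":{"type":"number"}},"fingers":{"type":"number"},"newtons":{"type":"number"}},"required":["offset","roll"]}

```bash
ls -la; mkdir -p pics
python3 - <<'E'
from plant import sense, read_camera, r
import cv2
print(sense())
for n in ["scene","top","wrist"]:
    c=read_camera(n)
    cv2.imwrite(f"pics/{n}0.png",c["img"][:,:,::-1])
    print(n,{k:v for k,v in c.items() if k not in("img","depth")})
E
```

```text
total 12
drwxr-xr-x  3 agent agent 4096 Dec  6 05:10 .
drwxr-xr-x 23 root  root  4096 Dec  6 05:10 ..
drwxr-xr-x  2 agent agent 4096 Dec  6 05:10 pics
{'t': 0.0, 'joints': array([-1.2648485 ,  0.32182319, -0.07007459,  1.45169345,  0.02258873,
        1.37082282, -0.05689518]), 'joint_velocities': array([ 0.00011918, -0.00104472,  0.00171831,  0.00050489, -0.00102733,
        0.00097411,  0.00114479]), 'joint_torque': array([ 2.92744435e-04, -4.93582463e+01, -3.81882414e-01, -3.14337230e+01,
        1.30537603e-02,  1.14419509e-02,  1.60195526e-05]), 'tool_pos': array([186.89483823, 621.90653331, 198.71411571]), 'orientation': array([-9.62722353e-05,  1.45394678e-01,  9.89373250e-01, -9.75299405e-04]), 'ft_force': array([-0.51596007,  0.56054908, -0.00772695]), 'wrist_torque': array([-0.01468641,  0.06686558,  0.0136405 ]), 'gripper_width': 84.95953260090107}
scene {'fx': 348.9877029919678, 'fy': 348.9877029919678, 'cx': 261.1430258325824, 'cy': 187.21286056741351, 'k1': -0.10861111742405327, 'eye': array([ 856.29351889, -582.31207508,  634.50452338]), 'attitude': array([0.88110185, 0.41459871, 0.09254625, 0.20785244])}
top {'fx': 480.0748110270572, 'fy': 480.0748110270572, 'cx': 254.99711371872232, 'cy': 189.38543682079066, 'k1': 0.06971929896376931, 'eye': array([ 386.730303  ,   11.10351107, 1247.50104051]), 'attitude': array([-0.69855654, -0.06466633,  0.06444738,  0.70970667])}
wrist {'fx': 288.2409949071969, 'fy': 288.2409949071969, 'cx': 258.10675386988646, 'cy': 193.53293161914044, 'k1': -0.012725260456670641, 'eye': array([114.39269794, 643.92196549, 371.9028017 ]), 'attitude': array([ 0.79323527, -0.12062532, -0.08879454,  0.59020578])}
```

View pics/top0.png

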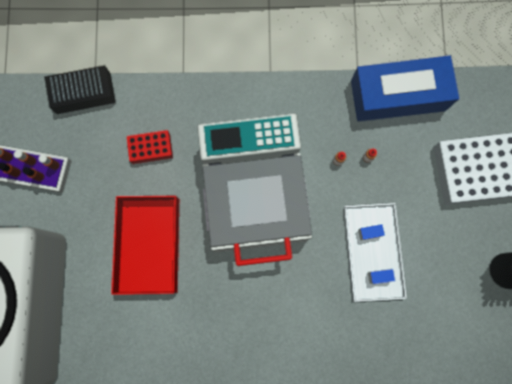

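View pics/scene0.png

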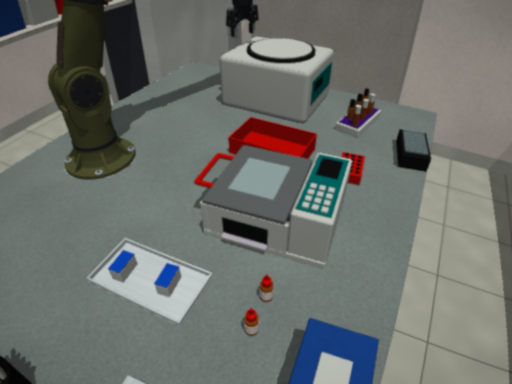

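View pics/wrist0.png

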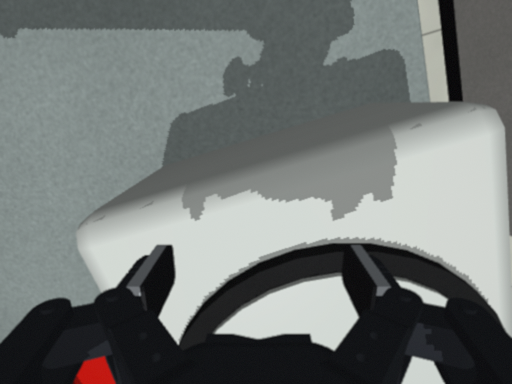

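The top view looks straight down (up = +x, left = +y). The tote is at about (146,245), the tray at (375,252), with blue cartridge tops at (372,232) and (382,276). The bar is at (263,253).

```bash
cat > h.py <<'E'
import numpy as np, cv2
from scipy.spatial.transform import Rotation as R
def Rm(q): return R.from_quat([q[1],q[2],q[3],q[0]]).as_matrix()
def und(c,uv):
    uv=np.atleast_2d(np.asarray(uv,float))
    d=(uv-[c["cx"],c["cy"]])/[c["fx"],c["fy"]]
    u=d.copy()
    for _ in range(20): u=d/(1+c["k1"]*(u**2).sum(1,keepdims=True))
    return u
def rays(c,uv):
    u=und(c,uv); return np.c_[u[:,0],-u[:,1],-np.ones(len(u))]@Rm(c["attitude"]).T
def onz(c,uv,z):
    d=rays(c,uv); return c["eye"]+d*((z-c["eye"][2])/d[:,2])[:,None]
def cloud(c):
    h,w=c["depth"].shape
    v,u=np.mgrid[0:h,0:w]
    d=rays(c,np.c_[u.ravel(),v.ravel()])
    P=c["eye"]+d*c["depth"].ravel()[:,None]
    return P.reshape(h,w,3)
def proj(c,P):
    q=(np.atleast_2d(P)-c["eye"])@Rm(c["attitude"]); s=np.c_[q[:,0]/-q[:,2],-q[:,1]/-q[:,2]]
    s=s*(1+c["k1"]*(s**2).sum(1,keepdims=True)); return s*[c["fx"],c["fy"]]+[c["cx"],c["cy"]]
E
python3 - <<'E'
from h import *
from plant import read_camera
c=read_camera("top"); P=cloud(c); im=c["img"].astype(int)
np.savez("top0.npz",P=P,im=c["img"])
hsv=cv2.cvtColor(c["img"],cv2.COLOR_RGB2HSV)
def blobs(mask,name,zmin=-1e9):
    n,l,s,ce=cv2.connectedComponentsWithStats(mask.astype(np.uint8))
    for i in range(1,n):
        if s[i,4]<60: continue
        m=l==i; Q=P[m]; z=np.median(Q[:,2])
        ys,xs=np.where(m)
        for zz in [z]:
            W=onz(c,np.c_[xs,ys],zz)[:,:2]
            rc=cv2.minAreaRect(W.astype(np.float32))
            print(name,"px",ce[i].round(0),s[i,4],"z med/90",z.round(1),np.percentile(Q[:,2],[5,95]).round(1),"mean",W.mean(0).round(1),"rect",np.round(rc[0],1),np.round(rc[1],1),round(rc[2],1), "zuse",zz.round(1))
H,S,V=hsv[...,0],hsv[...,1],hsv[...,2]
blobs((H>108)&(H<125)&(S>180)&(V>120),"blue")
blobs(((H<6)|(H>174))&(S>180)&(V>90),"red")
blobs((H>80)&(H<98)&(S>120),"teal")
t=P[200:302,340:410]
print(P[252,372],P[250,146],P[200,258],P[230,215],P[245,305],P[340,256])
E
```

```text
blue px [412.  85.] 2289 z med/90 90.8 [87.1 94.6] mean [ 861.6 -391. ] rect [ 867.8 -378.7] [112.6 232. ] 6.0 zuse 90.8
blue px [372. 232.] 178 z med/90 42.6 [38.1 46.4] mean [ 497.7 -281.4] rect [ 497.7 -281.3] [22.3 48.6] 10.2 zuse 42.6
blue px [382. 276.] 187 z med/90 43.2 [39.6 46.5] mean [ 388.3 -298.6] rect [ 388.2 -298.7] [22.2 48.8] 6.5 zuse 43.2
red px [149. 147.] 807 z med/90 35.8 [31.3 40.1] mean [728.5 283.3] rect [729.9 283.7] [ 68.9 107.4] 8.5 zuse 35.8
red px [146. 246.] 5550 z med/90 5.6 [ 1.2 59.2] mean [474.  290.2] rect [479.2 292.7] [160.3 247.4] 89.5 zuse 5.6
red px [263. 256.] 378 z med/90 116.4 [112.8 119.8] mean [438.2  -5.6] rect [448.5  -5.2] [ 48.5 129.5] 5.8 zuse 116.4
teal px [245. 137.] 1223 z med/90 148.5 [144.9 151.9] mean [717.6  31.3] rect [720.  23.] [ 71.2 204.4] 6.0 zuse 148.5
[ 448.85609141 -286.20086351    7.38756164] [462.93891352 290.75943817   7.3493113 ] [569.26578022   3.07437989 121.02039982] [500.08318838 105.63003401 116.01004037] [ 4.69311756e+02 -1.17171036e+02 -1.41886177e-01] [237.56995657  13.13391594   2.43089581]
```

Run:
```python
from h import *
from plant import read_camera
c=read_camera("top"); P=cloud(c)
hsv=cv2.cvtColor(c["img"],cv2.COLOR_RGB2HSV)
H,S,V=hsv[...,0].astype(int),hsv[...,1],hsv[...,2]
def comp(mask,pt):
    n,l=cv2.connectedComponents(mask.astype(np.uint8)); return l==l[pt[1],pt[0]]
def comp_at(mask,box):
    m=np.zeros_like(mask); x0,y0,x1,y1=box; m[y0:y1,x0:x1]=mask[y0:y1,x0:x1]; return m
red=((H<6)|(H>174))&(S>150)&(V>70)
bar=comp_at(red,(225,230,300,275)); ys,xs=np.where(bar)
W=onz(c,np.c_[xs,ys],112)[:,:2]
# rows of bar: for each image column take bottom most pixels -> front edge
print("bar blob rect",cv2.minAreaRect(W.astype(np.float32)))
cols=range(244,285)
mid=[];
for u in cols:
    r=np.where(bar[:,u])[0]; r=r[r>245]; 
    if len(r): mid.append((u,r.mean(),len(r)))
mid=np.array(mid); Wm=onz(c,mid[:,:2],110)[:,:2]
p=np.polyfit(Wm[:,1],Wm[:,0],1); print("bar line x=",p,"yaw",np.degrees(np.arctan(-p[0])),"thick px",mid[:,2].mean())
print("y extents",W[:,1].min(),W[:,1].max())
tote=comp_at(red,(105,188,190,302)); ys,xs=np.where(tote)
for z in (60,):
    W=onz(c,np.c_[xs,ys],z)[:,:2]; print("tote rim rect",cv2.minAreaRect(W.astype(np.float32)))
# tray
hh=(V>190)&(S<40)
tr=comp_at(hh|((H>108)&(H<125)&(S>150)),(335,195,412,306)); ys,xs=np.where(tr)
W=onz(c,np.c_[xs,ys],18)[:,:2]; print("tray",cv2.minAreaRect(W.astype(np.float32)))
big=cv2.resize(c["img"][190:310,100:420][:,:,::-1],None,fx=2.5,fy=2.5,interpolation=cv2.INTER_NEAREST); cv2.imwrite("pics/top1.png",big)
```

```text
bar blob rect ((448.50860595703125, -5.344146728515625), (49.51986312866211, 132.32298278808594), 5.9143218994140625)
bar line x= [-1.04634148e-01  4.29031324e+02] yaw 5.973358942408091 thick px 5.170731707317073
y extents -72.05817466641733 61.372762555843025
tote rim rect ((475.16387939453125, 280.56591796875), (155.19383239746094, 239.19700622558594), 89.81529235839844)
tray ((451.18414306640625, -286.2201232910156), (236.9199981689453, 119.51008605957031), 2.4605188369750977)
```

View pics/top1.png

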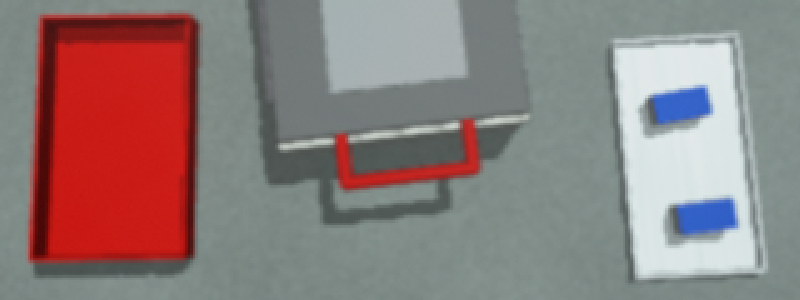

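```bash
cat >> h.py <<'E'
def plan(cmd,ang,target,tang):
    """cmd pos, ang=tool-y world angle deg -> offset cm, roll deg"""
    a=np.radians(ang); y=np.array([np.cos(a),np.sin(a),0]); z=np.array([0,0,-1.]); x=np.cross(y,z)
    d=np.asarray(target,float)-cmd
    roll=-(tang-ang)
    return np.round([d@x/10,d@y/10,d@z/10],2), round(roll,2)
def apply(cmd,ang,off,roll):
    a=np.radians(ang); y=np.array([np.cos(a),np.sin(a),0]); z=np.array([0,0,-1.]); x=np.cross(y,z)
    return np.round(np.asarray(cmd,float)+10*(off[0]*x+off[1]*y+off[2]*z),2), ang-roll
def yang(q): M=Rm(q); return np.degrees(np.arctan2(M[1,1],M[0,1])),M[:,2]
E
python3 - <<'E'
from h import *
from plant import sense
s=sense(); print(s["tool_pos"],yang(s["orientation"]))
c=np.array([187.02,622.54,199.85]); a=yang(s["orientation"])[0]
for T,ta in [((480,260,260),50),((540,0,260),20),((450,-280,230),8)]:
    print(T,plan(c,a,T,ta))
E
```

```text
[186.98790761 622.23277108 199.306692  ] (np.float64(73.27967967177976), array([-1.62384979e-04, -8.91201038e-04, -9.99999590e-01]))
(480, 260, 260) (array([-38.49, -26.29,  -6.02]), np.float64(23.28))
(540, 0, 260) (array([-51.72, -49.47,  -6.02]), np.float64(53.28))
(450, -280, 230) (array([-51.15, -78.87,  -3.02]), np.float64(65.28))
```

Request:
drive_tool --pt "-38.5 -26.3 -6" --pt "-38.5 -26.3 -6" --pt "-38.5 -26.3 -6" --pt "-38.5 -26.3 -6" --pt "-38.5 -26.3 -6" --pt "-38.5 -26.3 -6" --pt "-38.5 -26.3 -6" --pt "-38.5 -26.3 -6" --pt "-38.5 -26.3 -6" --pt "-38.5 -26.3 -6" --pt "-38.5 -26.3 -6" --pt "-38.5 -26.3 -6" --pt "-51.7 -49.5 -6" --pt "-51.7 -49.5 -6" --pt "-51.7 -49.5 -6" --pt "-51.7 -49.5 -6" --pt "-51.7 -49.5 -6" --pt "-51.7 -49.5 -6" --pt "-51.7 -49.5 -6" --pt "-51.7 -49.5 -6" --roll '[23,23,23,23,23,23,23,23,23,23,23,23,53,53,53,53,53,53,53,53]' --fingers 0.75

```text
t: 1.92
tool_pos: [540.1, -6.9, 260.2]
orientation: [0.001, 0.576, 0.818, -0.001]
ft_force: [0.5, -0.3, 0.2]
gripper_width: 64.3
```

Run:
```python
from h import *
c,a=apply([187.02,622.54,199.85],73.28,[-51.7,-49.5,-6],53); print(c,a)
print(plan(c,a,(450,-285,230),8))
```

```text
[ 5.3975e+02 -2.7000e-01  2.5985e+02] 20.28
(array([-23.6 , -18.29,   2.99]), 12.28)
```

Request:
drive_tool --pt "-23.6 -18.3 3" --pt "-23.6 -18.3 3" --pt "-23.6 -18.3 3" --pt "-23.6 -18.3 3" --pt "-23.6 -18.3 3" --pt "-23.6 -18.3 3" --pt "-23.6 -18.3 3" --pt "-23.6 -18.3 3" --pt "-23.6 -18.3 3" --pt "-23.6 -18.3 3" --pt "-23.6 -18.3 3" --pt "-23.6 -18.3 3" --roll '[12,12,12,12,12,12,12,12,12,12,12,12]'

```text
t: 2.92
tool_pos: [451.2, -282.7, 229.7]
orientation: [-0.0, 0.653, 0.758, 0.0]
ft_force: [0.2, -0.0, 0.4]
gripper_width: 64.5
```

Run:
```python
from h import *
from plant import sense,read_camera
c,a=apply([539.75,-0.27,259.85],20.28,[-23.6,-18.3,3],12); print("cmd",c,a)
s=sense(); print(s["t"],s["tool_pos"],yang(s["orientation"]))
c=read_camera("wrist"); cv2.imwrite("pics/w1.png",c["img"][:,:,::-1]); P=cloud(c)
hsv=cv2.cvtColor(c["img"],cv2.COLOR_RGB2HSV); H,S,V=[hsv[...,i].astype(int) for i in range(3)]
m=((H>105)&(H<128)&(S>150)&(V>60)).astype(np.uint8)
n,l,st,ce=cv2.connectedComponentsWithStats(m)
for i in range(1,n):
    if st[i,4]<200: continue
    ys,xs=np.where(l==i); W=onz(c,np.c_[xs,ys],42)[:,:2]
    print(ce[i],st[i],"z",np.median(P[l==i][:,2]),cv2.minAreaRect(W.astype(np.float32)))
```

```text
cmd [ 449.89 -285.07  229.85] 8.280000000000001
2.9167 [ 451.19948778 -282.72065437  229.72914569] (np.float64(8.51121193864484), array([ 1.33215525e-04,  7.86850044e-04, -9.99999682e-01]))
[208.18569904 171.00747065] [197 151  23  42 937] z 40.957184828038066 ((388.61566162109375, -299.0321960449219), (28.36210823059082, 54.22398376464844), 6.236184120178223)
[293.71926007 169.78454842] [283 150  23  42 919] z 40.877311335085665 ((497.34271240234375, -281.416015625), (28.016746520996094, 53.71782684326172), 9.96543025970459)
[506.84943182 339.56534091] [499 313  13  48 352] z 88.77369873441012 ((876.8131713867188, -497.5656433105469), (18.89009666442871, 95.68572998046875), 23.736024856567383)
```

View pics/w1.png

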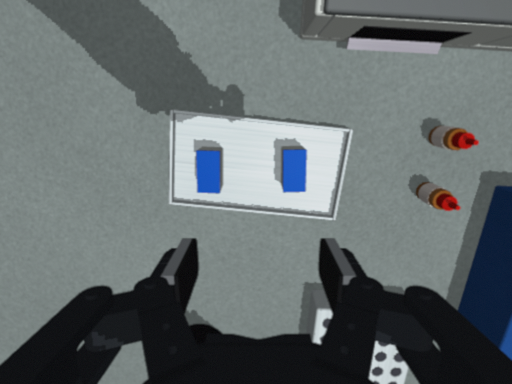

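Run:
```python
from h import *
from plant import sense
for T in [(497.4,-281.4,60),(497.4,-281.4,11)]: print(plan(np.array([449.89,-285.07,229.85]),8.28,T,10))
s=sense();print(s["tool_pos"],s["joint_velocities"].round(3))
```

```text
(array([-0.32,  4.75, 16.98]), -1.72)
(array([-0.32,  4.75, 21.88]), -1.72)
[ 451.10698206 -283.01049293  229.78802006] [ 0.004  0.     0.007 -0.002  0.002 -0.001  0.002]
```

Request:
drive_tool --pt "-0.3 4.75 4" --pt "-0.3 4.75 8" --pt "-0.3 4.75 12" --pt "-0.3 4.75 15" --pt "-0.3 4.75 17" --pt "-0.3 4.75 17" --pt "-0.3 4.75 17" --pt "-0.3 4.75 17" --roll '[-1.7,-1.7,-1.7,-1.7,-1.7,-1.7,-1.7,-1.7]'

```text
t: 3.63
tool_pos: [499.0, -281.4, 61.7]
orientation: [0.001, 0.643, 0.766, 0.001]
ft_force: [-0.6, 0.0, -0.2]
gripper_width: 64.0
```

Run:
```python
from h import *
from plant import sense,read_camera
c,a=apply([449.89,-285.07,229.85],8.28,[-.3,4.75,17],-1.7); print("cmd",c,a)
s=sense(); print(s["t"],s["tool_pos"],yang(s["orientation"]),s["joint_velocities"].round(3))
c=read_camera("wrist"); cv2.imwrite("pics/w2.png",c["img"][:,:,::-1])
```

```text
cmd [ 497.33 -281.2    59.85] 9.979999999999999
3.6333 [ 498.979918   -281.420215     61.65891318] (np.float64(10.037998821234096), array([ 2.71870318e-03, -9.61314254e-04, -9.99995842e-01])) [ 0.001 -0.02   0.009 -0.016 -0.002 -0.003  0.002]
```

View pics/w2.png

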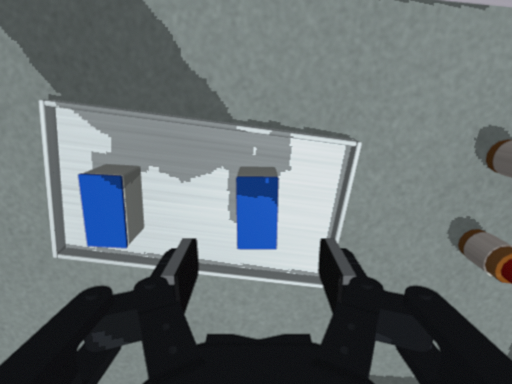

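Request:
drive_tool --pt "0 0 2" --pt "0 0 3.5" --pt "0 0 4.5" --pt "0 0 4.9" --pt "0 0 4.9" --pt "0 0 4.9" --pt "0 0 4.9" --roll '[0,0,0,0,0,0,0]'

```text
t: 4.27
tool_pos: [498.3, -281.7, 12.0]
orientation: [0.001, 0.643, 0.766, 0.0]
ft_force: [-0.3, -0.9, -0.4]
gripper_width: 63.5
```

Request:
drive_tool --pt "0 0 0" --pt "0 0 0" --pt "0 0 0" --pt "0 0 0" --pt "0 0 0" --pt "0 0 0" --pt "0 0 0" --pt "0 0 0" --roll '[0,0,0,0,0,0,0,0]' --fingers 0.2 --newtons 30

```text
t: 4.93
tool_pos: [497.4, -281.2, 10.9]
orientation: [0.0, 0.643, 0.766, 0.0]
ft_force: [0.2, 0.5, 1.5]
gripper_width: 17.1
```

Run:
```python
from h import *
from plant import sense,read_camera
for n in ["wrist","scene"]:
    c=read_camera(n); im=c["img"][:,:,::-1]
    if n=="scene": im=cv2.resize(im[180:340,60:320],None,fx=3,fy=3)
    cv2.imwrite(f"pics/{n}3.png",im)
print(sense()["gripper_width"])
```

```text
17.128525540492
```

View pics/wrist3.png

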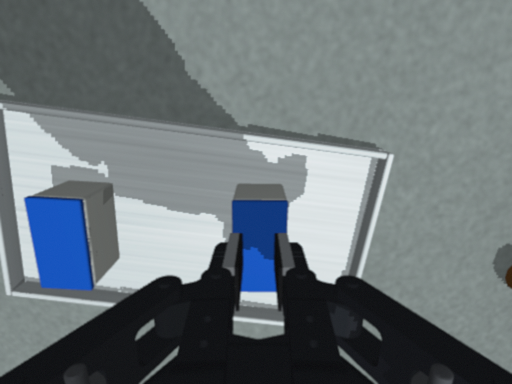

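View pics/scene3.png

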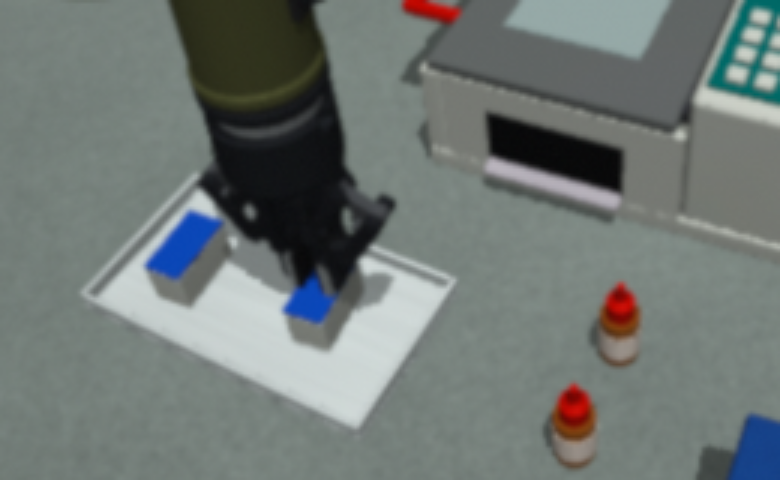

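Run:
```python
from h import *
from plant import sense,read_camera
s=sense(); c=read_camera("wrist"); P=cloud(c)
M=Rm(s["orientation"]); print(s["tool_pos"],s["t"],s["ft_force"])
for k in (0,-19,-40): print(k,proj(c,s["tool_pos"]+M[:,2]*k))
for v,u in [(240,237),(250,238),(280,240),(300,238),(210,260),(280,260),(240,277),(280,282),(220,100),(300,200),(310,340)]: print(v,u,P[v,u].round(1),c["depth"][v,u].round(1))
print(c["eye"]-s["tool_pos"])
sc=read_camera("scene"); print(proj(sc,s["tool_pos"]), proj(sc,[498,-281,42]),proj(sc,[388,-299,42]))
```

```text
[ 497.41553802 -281.18266144   10.88011359] 5.0333 [0.29776443 0.43040771 1.30492631]
0 [[258.31720748 225.64029375]]
-19 [[258.34935877 238.62604768]]
-40 [[258.39393751 256.63573205]]
240 237 [ 485.  -272.1   54.1] 143.1
250 238 [ 486.2 -271.7   64.8] 132.9
280 240 [ 489.4 -284.5   68.9] 132.8
300 238 [ 489.6 -288.5   78. ] 125.3
210 260 [ 494.5 -259.7   39.7] 153.7
280 260 [ 501.9 -301.5   40.8] 165.3
240 277 [ 504.7 -269.1   53.1] 144.2
280 282 [ 506.4 -274.9   78.7] 121.6
220 100 [ 402.2 -288.5   24. ] 172.3
300 200 [ 476.3 -268.5  106.7] 91.3
310 340 [ 525.7 -271.7   97.1] 104.0
[-13.30116017  74.29669114 173.10027467]
[[169.53248125 283.55583399]] [[167.27321335 274.7913014 ]] [[121.51998603 261.10717498]]
```

Run:
```python
from h import *
from plant import sense,read_camera
s=sense(); c=read_camera("wrist"); P=cloud(c); M=Rm(s["orientation"])
T=(P-s["tool_pos"])@M
V=c["img"].max(2)
for u in (234,238,241,275,279,283):
    print(u,[(v,V[v,u],T[v,u].round(0).tolist()) for v in range(222,262,4)])
cv2.imwrite("pics/w4.png",cv2.resize(c["img"][190:320,180:340][:,:,::-1],None,fx=4,fy=4,interpolation=cv2.INTER_NEAREST))
```

```text
234 [(222, np.uint8(127), [15.0, -13.0, -30.0]), (226, np.uint8(127), [13.0, -13.0, -30.0]), (230, np.uint8(126), [11.0, -13.0, -30.0]), (234, np.uint8(79), [11.0, -13.0, -37.0]), (238, np.uint8(82), [11.0, -12.0, -40.0]), (242, np.uint8(82), [11.0, -12.0, -45.0]), (246, np.uint8(81), [11.0, -12.0, -49.0]), (250, np.uint8(82), [11.0, -11.0, -53.0]), (254, np.uint8(81), [11.0, -11.0, -57.0]), (258, np.uint8(81), [11.0, -11.0, -60.0])]
238 [(222, np.uint8(126), [16.0, -11.0, -31.0]), (226, np.uint8(127), [13.0, -11.0, -30.0]), (230, np.uint8(127), [10.0, -11.0, -30.0]), (234, np.uint8(69), [12.0, -11.0, -37.0]), (238, np.uint8(62), [11.0, -10.0, -40.0]), (242, np.uint8(41), [11.0, -10.0, -46.0]), (246, np.uint8(28), [11.0, -10.0, -49.0]), (250, np.uint8(22), [10.0, -10.0, -52.0]), (254, np.uint8(17), [11.0, -9.0, -56.0]), (258, np.uint8(17), [10.0, -9.0, -60.0])]
241 [(222, np.uint8(127), [15.0, -9.0, -31.0]), (226, np.uint8(126), [13.0, -9.0, -31.0]), (230, np.uint8(127), [11.0, -9.0, -31.0]), (234, np.uint8(34), [11.0, -9.0, -36.0]), (238, np.uint8(33), [11.0, -9.0, -40.0]), (242, np
[... 765 characters left out ...]
 [10.0, 11.0, -35.0]), (238, np.uint8(78), [10.0, 10.0, -39.0]), (242, np.uint8(63), [11.0, 10.0, -44.0]), (246, np.uint8(48), [11.0, 10.0, -49.0]), (250, np.uint8(28), [11.0, 10.0, -53.0]), (254, np.uint8(20), [11.0, 9.0, -57.0]), (258, np.uint8(15), [11.0, 9.0, -60.0])]
283 [(222, np.uint8(126), [15.0, 13.0, -30.0]), (226, np.uint8(127), [13.0, 13.0, -31.0]), (230, np.uint8(127), [11.0, 13.0, -30.0]), (234, np.uint8(80), [11.0, 13.0, -36.0]), (238, np.uint8(83), [11.0, 12.0, -40.0]), (242, np.uint8(83), [11.0, 12.0, -45.0]), (246, np.uint8(82), [11.0, 12.0, -49.0]), (250, np.uint8(82), [11.0, 11.0, -53.0]), (254, np.uint8(83), [11.0, 11.0, -56.0]), (258, np.uint8(83), [11.0, 11.0, -60.0])]
```

View pics/w4.png

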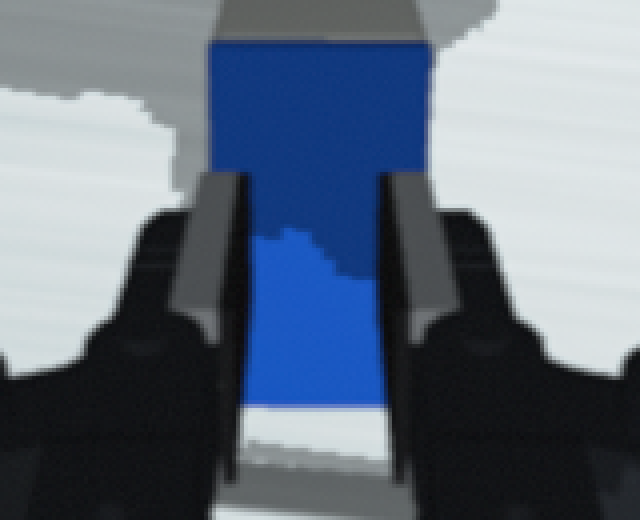

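Run:
```python
from h import *
from plant import sense,read_camera
s=sense(); c=read_camera("wrist"); P=cloud(c); M=Rm(s["orientation"])
T=(P-s["tool_pos"])@M
for v in range(290,384,12):
    print(v,[T[v,u].round(0).tolist() for u in (150,190,225,245,258,272,300)])
```

```text
290 [[12.0, -39.0, -85.0], [6.0, -27.0, -77.0], [12.0, -12.0, -85.0], [-27.0, -8.0, -31.0], [-26.0, -0.0, -31.0], [-28.0, 8.0, -30.0], [12.0, 15.0, -85.0]]
302 [[12.0, -36.0, -92.0], [7.0, -25.0, -84.0], [17.0, -10.0, -98.0], [-65.0, -10.0, 7.0], [-65.0, -0.0, 8.0], [-66.0, 10.0, 9.0], [17.0, 13.0, -98.0]]
314 [[10.0, -36.0, -95.0], [17.0, -20.0, -103.0], [18.0, -10.0, -104.0], [-67.0, -9.0, -3.0], [-69.0, -0.0, -0.0], [-70.0, 10.0, 1.0], [17.0, 12.0, -103.0]]
326 [[-91.0, -85.0, 12.0], [17.0, -19.0, -108.0], [17.0, -9.0, -108.0], [-91.0, -10.0, 12.0], [-91.0, -0.0, 12.0], [-90.0, 11.0, 11.0], [17.0, 11.0, -108.0]]
338 [[-7.0, -40.0, -88.0], [18.0, -18.0, -113.0], [17.0, -9.0, -112.0], [10.0, -4.0, -105.0], [-103.0, -0.0, 12.0], [9.0, 4.0, -104.0], [17.0, 11.0, -112.0]]
350 [[-7.0, -38.0, -92.0], [17.0, -17.0, -116.0], [17.0, -8.0, -117.0], [11.0, -4.0, -110.0], [11.0, -0.0, -111.0], [10.0, 4.0, -110.0], [18.0, 10.0, -117.0]]
362 [[-9.0, -37.0, -96.0], [17.0, -16.0, -120.0], [17.0, -8.0, -120.0], [11.0, -4.0, -114.0], [12.0, -0.0, -115.0], [11.0, 3.0, -114.0], [17.0, 10.0, -120.0]]
374 [[-140.0, -91.0, 11.0], [19.0, -15.0, -125.0], [15.0, -8.0, -121.0], [11.0, -3.0, -118.0], [11.0, -0.0, -118.0], [11.0, 3.0, -117.0], [19.0, 9.0, -125.0]]
```

The depth image shows the fingertips about 31 mm short of the reported TCP: they sit at z≈43, just above the cartridge top, and passed over it. The cartridge hasn't moved. I'll correct for this tool-length error from here on: open, then go 31 mm lower.

Request:
drive_tool --pt "0 0 -1" --pt "0 0 -1" --pt "0 0 -1" --pt "0 0 -1" --pt "0 0 -1" --pt "0 0 -1" --pt "0 0 -1" --pt "0 0 0.5" --pt "0 0 1.5" --pt "0 0 2.2" --pt "0 0 2.8" --pt "0 0 3.1" --pt "0 0 3.1" --pt "0 0 3.1" --roll '[0,0,0,0,0,0,0,0,0,0,0,0,0,0]' --fingers 0.75

```text
t: 6.4
tool_pos: [497.4, -281.4, -20.1]
orientation: [0.0, 0.643, 0.766, -0.0]
ft_force: [-0.2, -1.0, 0.5]
gripper_width: 63.7
```

Run:
```python
from h import *
from plant import sense,read_camera
s=sense(); c=read_camera("wrist"); cv2.imwrite("pics/w5.png",c["img"][:,:,::-1])
print(s["t"],s["tool_pos"],s["ft_force"],s["gripper_width"])
```

```text
6.4 [ 497.40334936 -281.35550555  -20.14784613] [-0.16219262 -1.02654745  0.47709111] 63.745481888768175
```

View pics/w5.png

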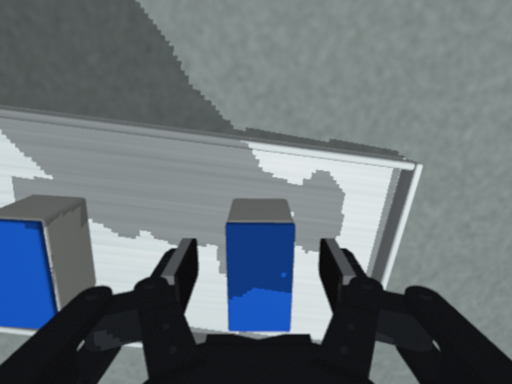

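Request:
drive_tool --pt "0 0 0" --pt "0 0 0" --pt "0 0 0" --pt "0 0 0" --pt "0 0 0" --pt "0 0 0" --pt "0 0 0" --pt "0 0 0" --roll '[0,0,0,0,0,0,0,0]' --fingers 0.2 --newtons 30

```text
t: 7.12
tool_pos: [497.8, -281.3, -19.7]
orientation: [0.0, 0.643, 0.766, 0.0]
ft_force: [-0.3, 0.8, 5.7]
gripper_width: 30.0
```

Run:
```python
from h import *
c=np.array([497.33,-281.2,-20.15]);a=9.98
for T,ta in [((497.3,-281.2,180),9.98),((560,0,200),5),((475,240,190),0)]: print(T,plan(c,a,T,ta))
```

```text
(497.3, -281.2, 180) (array([  0.  ,  -0.  , -20.02]), -0.0)
(560, 0, 200) (array([ 26.61,  11.05, -22.02]), 4.98)
(475, 240, 190) (array([ 51.72,   6.83, -21.02]), 9.98)
```

Request:
drive_tool --pt "0 0 -1" --pt "0 0 -3" --pt "0 0 -6" --pt "0 0 -10" --pt "0 0 -14" --pt "0 0 -17" --pt "0.5 0 -19" --pt "2 0.5 -20.5" --pt "5 1.5 -21.5" --pt "8.5 3 -22" --pt "12 5 -22" --pt "15.5 6.5 -22" --pt "19 8 -22" --pt "22.5 9.5 -22" --pt "26 10 -22" --pt "29.5 10.5 -22" --pt "33 10.5 -22" --pt "36.5 10 -22" --pt "40 9.5 -22" --pt "42 9 -22" --roll '[0,0,0,0,0,0,0,0,0,0,1,2,3,4,5,6,7,8,9,10]'

```text
t: 8.78
tool_pos: [511.1, 152.5, 199.5]
orientation: [-0.001, 0.706, 0.708, -0.0]
ft_force: [0.9, 0.9, -1.2]
gripper_width: 29.6
```

Request:
drive_tool --pt "3 -1 0" --pt "6 -1.5 0.3" --pt "8 -2 0.8" --pt "9.5 -2.2 1" --pt "9.7 -2.2 1" --pt "9.7 -2.2 1" --pt "9.7 -2.2 1" --roll '[0,0,0,0,0,0,0]'

```text
t: 9.37
tool_pos: [492.0, 243.0, 190.0]
orientation: [0.001, 0.708, 0.706, -0.0]
ft_force: [0.8, -0.6, -0.4]
gripper_width: 29.8
```

Run:
```python
from h import *
from plant import sense,read_camera
c,a=apply([497.33,-281.2,-20.15],9.98,[42,9,-22],10); c,a=apply(c,a,[9.7,-2.2,1],0); print("cmd",c,a)
s=sense(); print(s["t"],s["tool_pos"],yang(s["orientation"])[0],s["ft_force"],s["gripper_width"])
c=read_camera("wrist"); cv2.imwrite("pics/w6.png",c["img"][:,:,::-1]); P=cloud(c)
c=read_camera("top"); cv2.imwrite("pics/t6.png",c["img"][:,:,::-1])
```

```text
cmd [491.21 245.05 189.85] -0.019999999999999574
9.3667 [492.01300405 243.03515341 190.00561032] -0.14718866983348433 [ 0.78335026 -0.56629317 -0.40943553] 29.76566687207525
```

View pics/w6.png

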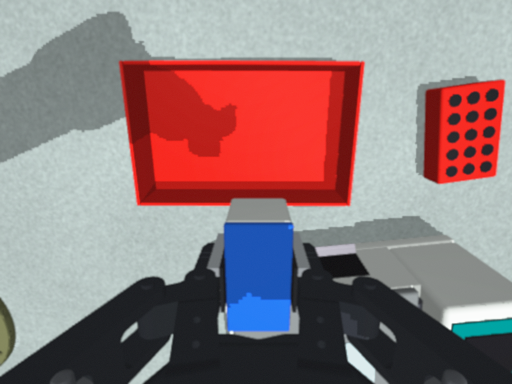

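View pics/t6.png

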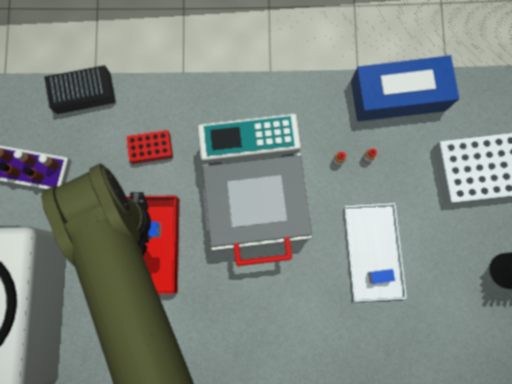

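The cartridge is held upright between the pads at (258,265). The tote rim corners are at about (121,61), (363,62), (350,205) and (138,205).

Run:
```python
from h import *
from plant import sense,read_camera
c=read_camera("wrist")
W=onz(c,[(121,61),(363,62),(350,205),(138,205)],60); print(W.round(1), W.mean(0))
e=W[1]-W[0]; print(np.degrees(np.arctan2(e[1],e[0])))
cmd=np.array([491.21,245.05,189.85])
for T in [(525,281,60),(525,281,-18)]: print(plan(cmd,0,T,0))
```

```text
[[359.8 359.3  60. ]
 [594.2 357.4  60. ]
 [594.7 210.6  60. ]
 [357.9 211.5  60. ]] [476.63370474 284.68607547  60.        ]
-0.4480211955911015
(array([ 3.59,  3.38, 12.98]), 0)
(array([ 3.59,  3.38, 20.78]), 0)
```

Request:
drive_tool --pt "1.5 1.5 2" --pt "3 3 5" --pt "3.9 3.5 8.5" --pt "3.9 3.5 12" --pt "3.9 3.5 15" --pt "3.9 3.5 17.5" --pt "3.9 3.5 19" --pt "3.9 3.5 20" --pt "3.9 3.5 20.5" --pt "3.9 3.5 20.7" --pt "3.9 3.5 20.8" --pt "3.9 3.5 20.8" --pt "3.9 3.5 20.8" --roll '[0,0,0,0,0,0,0,0,0,0,0,0,0]'

```text
t: 10.6
tool_pos: [527.2, 284.6, -16.9]
orientation: [0.0, 0.707, 0.707, 0.001]
ft_force: [0.5, -0.2, -0.1]
gripper_width: 29.4
```

Request:
drive_tool --pt "0 0 0.1" --pt "0 0 0.2" --pt "0 0 0.25" --pt "0 0 0.25" --roll '[0,0,0,0]'

```text
t: 10.93
tool_pos: [526.7, 284.5, -19.7]
orientation: [-0.0, 0.707, 0.707, 0.001]
ft_force: [-1.6, 0.8, 5.3]
gripper_width: 29.9
```

Contact with the floor (5 N). Now releasing: open partly, then lift.

Request:
drive_tool --pt "0 0 0" --pt "0 0 0" --pt "0 0 0" --pt "0 0 0" --pt "0 0 0" --pt "0 0 -0.5" --pt "0 0 -2" --pt "0 0 -4" --pt "0 0 -7" --pt "0 0 -11" --pt "0 0 -15" --pt "0 0 -19" --pt "0 0 -21" --pt "0 0 -21" --pt "0 0 -21" --roll '[0,0,0,0,0,0,0,0,0,0,0,0,0,0,0]' --fingers 0.7

```text
t: 12.18
tool_pos: [527.1, 284.4, 191.3]
orientation: [0.0, 0.707, 0.707, 0.002]
ft_force: [-0.3, 0.1, -0.8]
gripper_width: 59.7
```

Run:
```python
from h import *
from plant import sense,read_camera
c,a=apply([491.21,245.05,189.85],0,[3.9,3.5,20.8],0); c,a=apply(c,a,[0,0,.25],0); c,a=apply(c,a,[0,0,-21],0);print("cmd",c,a)
s=sense(); print(s["t"],s["tool_pos"],yang(s["orientation"])[0],s["ft_force"],s["gripper_width"])
k=read_camera("wrist"); cv2.imwrite("pics/w7.png",k["img"][:,:,::-1])
for T,ta in [((560,0,200),5),((388.5,-298.8,60),6.3)]: print(T,plan(c,a,T,ta))
```

```text
cmd [526.21 284.05 189.35] 0
12.1833 [527.07202279 284.44954674 191.27341562] -0.0223438055079118 [-0.32146262  0.12754135 -0.80548021] 59.6715418816766
(560, 0, 200) (array([-28.4 ,   3.38,  -1.07]), -5)
(388.5, -298.8, 60) (array([-58.28, -13.77,  12.93]), -6.3)
```

View pics/w7.png

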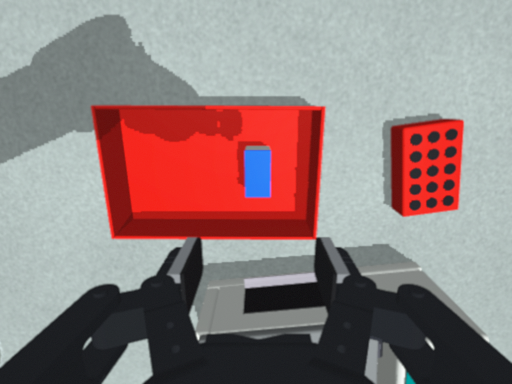

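Cartridge A stands upright in the tote at (257,172). Next is cartridge B.

Request:
drive_tool --pt "-2 0.5 -1" --pt "-6 1 -1" --pt "-10 1.5 -1" --pt "-14 2 -1" --pt "-18 2.5 -1" --pt "-22 3 -1" --pt "-26 3 -1" --pt "-30 2.5 -1" --pt "-34 1 -1" --pt "-38 -1 -1" --pt "-42 -3 -1" --pt "-45.5 -5 -1" --pt "-49 -7 -0.5" --pt "-52 -9 1" --pt "-54.5 -11 3" --pt "-57 -12.8 6" --pt "-58.3 -13.8 9" --pt "-58.3 -13.8 12" --pt "-58.3 -13.8 13" --pt "-58.3 -13.8 13" --roll '[0,0,-1,-1,-2,-2,-3,-3,-4,-4,-5,-5,-6,-6.3,-6.3,-6.3,-6.3,-6.3,-6.3,-6.3]'

```text
t: 13.9
tool_pos: [385.0, -297.1, 56.0]
orientation: [-0.004, 0.668, 0.745, -0.002]
ft_force: [0.2, 0.5, 0.2]
gripper_width: 59.8
```

Request:
drive_tool --pt "0 0 0" --pt "0 0 0" --pt "0 0 0" --roll '[0,0,0]'

```text
t: 14.15
tool_pos: [389.8, -299.0, 60.8]
orientation: [0.001, 0.667, 0.745, 0.001]
ft_force: [-0.8, -0.2, 0.0]
gripper_width: 60.0
```

Run:
```python
from h import *
from plant import sense,read_camera
c,a=apply([526.21,284.05,189.35],0,[-58.3,-13.8,13],-6.3);print("cmd",c,a)
s=sense(); print(s["t"],s["tool_pos"],yang(s["orientation"])[0],s["ft_force"],s["gripper_width"])
c=read_camera("wrist"); cv2.imwrite("pics/w8.png",c["img"][:,:,::-1])
hsv=cv2.cvtColor(c["img"],cv2.COLOR_RGB2HSV); H,S,V=[hsv[...,i].astype(int) for i in range(3)]
m=((H>105)&(H<128)&(S>150)&(V>60)).astype(np.uint8)
n,l,st,ce=cv2.connectedComponentsWithStats(m)
for i in range(1,n):
    if st[i,4]<400: continue
    ys,xs=np.where(l==i); W=onz(c,np.c_[xs,ys],42)[:,:2]
    print(ce[i],cv2.minAreaRect(W.astype(np.float32)))
```

```text
cmd [ 388.21 -298.95   59.35] 6.3
14.15 [ 389.75522402 -298.98240713   60.77317808] 6.374785113321874 [-0.78403258 -0.21615417  0.00598857] 60.02346314287993
[255.66878531 212.85451977] ((387.6473388671875, -298.93853759765625), (28.097444534301758, 55.0716438293457), 7.383544445037842)
```

View pics/w8.png

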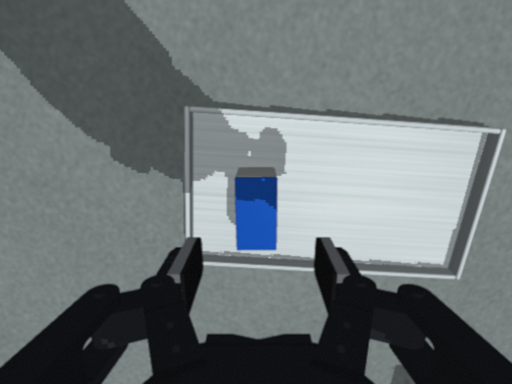

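Request:
drive_tool --pt "0 0 2" --pt "0 0 4.5" --pt "0 0 6.5" --pt "0 0 7.5" --pt "0 0 7.95" --pt "0 0 7.95" --pt "0 0 7.95" --roll '[0,0,0,0,0,0,0]'

```text
t: 14.78
tool_pos: [388.9, -299.4, -19.2]
orientation: [0.001, 0.667, 0.745, 0.0]
ft_force: [-0.2, -0.2, -0.4]
gripper_width: 59.5
```

Request:
drive_tool --pt "0 0 0" --pt "0 0 0" --pt "0 0 0" --pt "0 0 0" --pt "0 0 0" --pt "0 0 0" --pt "0 0 0" --roll '[0,0,0,0,0,0,0]' --fingers 0.2

```text
t: 15.37
tool_pos: [389.0, -299.3, -19.2]
orientation: [0.001, 0.667, 0.745, 0.001]
ft_force: [0.0, 1.6, 6.8]
gripper_width: 29.2
```

Run:
```python
from h import *
c=np.array([388.21,-298.95,-20.15]);a=6.3
for T,ta in [((540,-30,200),5),((426,270,190),0)]: print(T,plan(c,a,T,ta))
```

```text
(540, -30, 200) (array([ 25.07,  18.04, -22.02]), 1.3)
(426, 270, 190) (array([ 56.14,  10.  , -21.02]), 6.3)
```

Request:
drive_tool --pt "0 0 -1" --pt "0 0 -3" --pt "0 0 -6" --pt "0 0 -10" --pt "0 0 -14" --pt "0 0 -17" --pt "0.5 0.5 -19.5" --pt "2.5 2.5 -21" --pt "5 5 -22" --pt "8 7.5 -22" --pt "11 10 -22" --pt "14 12.5 -22" --pt "17.5 14.5 -22" --pt "21 16 -22" --pt "25 17 -22" --pt "29 17 -22" --pt "33 16 -22" --pt "37 15 -22" --pt "41 14 -22" --pt "44.5 13 -22" --roll '[0,0,0,0,0,0,0,0,0,0,0,0,0,1,2,3,4,5,6,6.3]'

```text
t: 17.03
tool_pos: [467.2, 159.8, 200.4]
orientation: [0.0, 0.707, 0.707, 0.0]
ft_force: [1.4, -0.9, -1.4]
gripper_width: 29.4
```

Run:
```python
from h import *
c,a=apply([388.21,-298.95,-20.15],6.3,[44.5,13,-22],6.3);print(c,a)
print(plan(c,a,(426,284,190),0),plan(c,a,(426,284,-17),0))
```

```text
[468.59 157.63 199.85] 0.0
(array([12.64, -4.26,  0.98]), -0.0) (array([12.64, -4.26, 21.68]), -0.0)
```

Request:
drive_tool --pt "3 -1 0" --pt "6.5 -2.2 0.5" --pt "9.5 -3.2 1.5" --pt "11.7 -4 3.5" --pt "12.6 -4.3 6.5" --pt "12.6 -4.3 10" --pt "12.6 -4.3 13.5" --pt "12.6 -4.3 16.5" --pt "12.6 -4.3 19" --pt "12.6 -4.3 20.5" --pt "12.6 -4.3 21.3" --pt "12.6 -4.3 21.7" --pt "12.6 -4.3 21.8" --pt "12.6 -4.3 21.9" --pt "12.6 -4.3 21.95" --pt "12.6 -4.3 21.95" --roll '[0,0,0,0,0,0,0,0,0,0,0,0,0,0,0,0]'

```text
t: 18.37
tool_pos: [426.3, 284.2, -18.7]
orientation: [0.0, 0.707, 0.707, 0.001]
ft_force: [0.2, -0.6, 0.2]
gripper_width: 29.7
```

Request:
drive_tool --pt "0 0 0.1" --pt "0 0 0.1" --roll '[0,0]'

```text
t: 18.53
tool_pos: [426.4, 284.3, -19.2]
orientation: [-0.0, 0.707, 0.707, 0.001]
ft_force: [-1.3, -0.9, 6.0]
gripper_width: 29.5
```

Request:
drive_tool --pt "0 0 0" --pt "0 0 0" --pt "0 0 0" --pt "0 0 0" --pt "0 0 0" --pt "0 0 -0.5" --pt "0 0 -2" --pt "0 0 -4" --pt "0 0 -7" --pt "0 0 -11" --pt "0 0 -15" --pt "0 0 -19" --pt "0 0 -21" --pt "0 0 -21" --pt "0 0 -21" --roll '[0,0,0,0,0,0,0,0,0,0,0,0,0,0,0]' --fingers 0.7

```text
t: 19.78
tool_pos: [426.3, 284.1, 190.9]
orientation: [-0.0, 0.707, 0.707, 0.002]
ft_force: [0.2, -0.6, -1.3]
gripper_width: 59.6
```

Run:
```python
from h import *
from plant import sense,read_camera
c,a=apply([468.59,157.63,199.85],0,[12.6,-4.3,21.95],0); c,a=apply(c,a,[0,0,.1],0); c,a=apply(c,a,[0,0,-21],0);print("cmd",c,a)
s=sense(); print(s["t"],s["tool_pos"],s["joints"].round(2),s["ft_force"],s["gripper_width"])
k=read_camera("wrist"); cv2.imwrite("pics/w9.png",k["img"][:,:,::-1])
for T,ta in [((520,180,250),3),((428,-5,200),6)]: print(T,plan(c,a,T,ta))
```

```text
cmd [425.59 283.63 189.35] 0
19.7833 [426.30911937 284.10568392 190.86287793] [-0.99  0.02  0.35  1.82 -0.01  1.3  -0.63] [ 0.15319427 -0.59257148 -1.33339705] 59.63521945745472
(520, 180, 250) (array([-10.36,   9.44,  -6.06]), -3)
(428, -5, 200) (array([-28.86,   0.24,  -1.07]), -6)
```

View pics/w9.png

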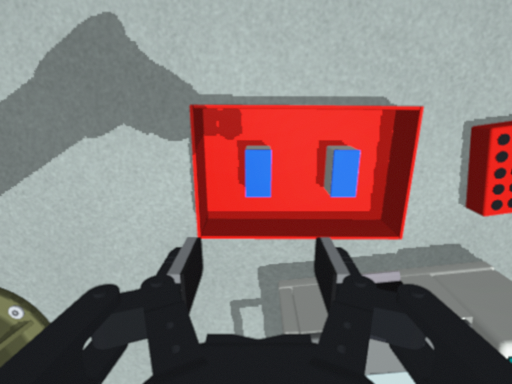

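Both cartridges stand upright in the tote at (258,172) and (344,172). Now the bar.

Request:
drive_tool --pt "-2 1 -1" --pt "-5 3 -1" --pt "-8.5 4 -1" --pt "-12.5 4.5 -1" --pt "-16.5 4.3 -1" --pt "-20 3.5 -1" --pt "-23.5 2.5 -0.5" --pt "-26.5 1.3 0.5" --pt "-28.3 0.5 2" --pt "-28.9 0.3 2" --pt "-28.9 0.3 2" --pt "-28.9 0.3 2" --pt "-28.9 0.3 2" --roll '[0,-1,-2,-3,-4,-5,-6,-6,-6,-6,-6,-6,-6]' --fingers 0.6

```text
t: 20.92
tool_pos: [429.2, -3.8, 169.6]
orientation: [0.0, 0.668, 0.744, 0.0]
ft_force: [0.0, 0.5, 0.8]
gripper_width: 51.2
```

Run:
```python
from h import *
from plant import sense,read_camera
c,a=apply([425.59,283.63,189.35],0,[-28.9,.3,2],-6);print("cmd",c,a)
s=sense(); print(s["t"],s["tool_pos"],yang(s["orientation"])[0],s["joints"].round(2),s["ft_force"],s["gripper_width"])
k=read_camera("wrist"); cv2.imwrite("pics/w10.png",k["img"][:,:,::-1]); P=cloud(k)
hsv=cv2.cvtColor(k["img"],cv2.COLOR_RGB2HSV); H,S,V=[hsv[...,i].astype(int) for i in range(3)]
red=((H<6)|(H>174))&(S>150)&(V>60)
n,l,st,ce=cv2.connectedComponentsWithStats(red.astype(np.uint8))
for i in range(1,n):
    if st[i,4]<300: continue
    Q=P[l==i]; print(st[i],ce[i].round(),np.median(Q,0).round(1))
np.save("w10red.npy",red)
```

```text
cmd [428.59  -5.37 169.35] 6
20.9167 [429.18821199  -3.76540711 169.6167266 ] 6.1125507191959825 [-0.72 -0.2   0.6   2.02  0.12  1.28 -0.06] [0.02248485 0.50536345 0.7785742 ] 51.19970648838326
[ 250  121   67  149 3647] [270. 189.] [432.8   9.3 113.9]
```

View pics/w10.png

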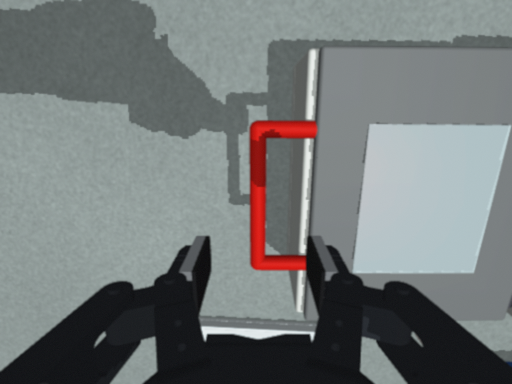

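Run:
```python
from h import *
from plant import sense,read_camera
k=read_camera("wrist"); red=np.load("w10red.npy")
ctr=[]
for v in range(140,252,4):
    u=np.where(red[v,240:285])[0]+240; ctr.append((u.mean(),v,len(u)))
ctr=np.array(ctr); W=onz(k,ctr[:,:2],112); p=np.polyfit(W[:,1],W[:,0],1)
print("bar x at y=-5:",np.polyval(p,-5),"yaw",np.degrees(np.arctan(-p[0])),ctr[:,2].mean())
print("ends",onz(k,[(258,121),(258,270)],112))
s=sense(); print(s["tool_pos"],s["ft_force"],s["joint_velocities"].round(3))
for z in (42,0,-31): print(z,proj(k,s["tool_pos"]+np.array([0,0,z])))
```

```text
bar x at y=-5: 428.8528807548147 yaw 6.010250161946011 14.821428571428571
ends [[422.34954962  58.90154859 112.        ]
 [436.46695353 -72.61625474 112.        ]]
[429.23876672  -3.96179773 169.67045367] [0.49593824 0.1176186  0.20710483] [ 0.002 -0.002  0.006  0.003  0.004 -0.001 -0.   ]
42 [[258.37917115 258.89349082]]
0 [[258.26343701 225.85201266]]
-31 [[258.20536252 209.27362445]]
```

The bar runs down column 258, centred between the fingers, with its middle at (428.8, -6.8) and a yaw of 6.0°. Next: descend and pinch.

Request:
drive_tool --pt "0 0 0.5" --pt "0 0 2" --pt "0 0 4" --pt "0 0 6" --pt "0 0 8" --pt "0 0 9.5" --pt "0 0 10.3" --pt "0 0 10.7" --pt "0 0 10.7" --pt "0 0 10.7" --roll '[0,0,0,0,0,0,0,0,0,0]' --fingers 0.45

```text
t: 21.85
tool_pos: [429.1, -5.2, 62.8]
orientation: [0.0, 0.669, 0.743, 0.0]
ft_force: [-0.1, 0.3, 0.6]
gripper_width: 38.4
```

Run:
```python
from h import *
from plant import sense,read_camera
s=sense(); print(s["t"],s["tool_pos"],yang(s["orientation"]),s["joints"].round(2),s["ft_force"],s["gripper_width"])
k=read_camera("wrist"); cv2.imwrite("pics/w11.png",k["img"][:,:,::-1]);P=cloud(k);M=Rm(s["orientation"]);T=(P-s["tool_pos"])@M
for v in (232,240,250,260): print(v,[T[v,u].round(0).tolist() for u in (205,210,215,220,245,258,300,305,310)])
```

```text
21.85 [429.12462804  -5.16401335  62.84660096] (np.float64(5.999011198205309), array([ 8.34170897e-04, -1.18186592e-05, -9.99999652e-01])) [-0.72 -0.06  0.66  2.16  0.04  1.03  0.02] [-0.06617429  0.3043698   0.58813375] 38.36469349036557
232 [[-34.0, -48.0, 64.0], [-34.0, -43.0, 64.0], [-35.0, -39.0, 65.0], [-34.0, -34.0, 64.0], [18.0, -6.0, -48.0], [19.0, -0.0, -52.0], [-34.0, 37.0, 63.0], [-23.0, 38.0, 41.0], [-14.0, 38.0, 20.0]]
240 [[-41.0, -48.0, 63.0], [11.0, -24.0, -43.0], [11.0, -22.0, -43.0], [11.0, -19.0, -42.0], [14.0, -6.0, -48.0], [15.0, -0.0, -52.0], [11.0, 21.0, -42.0], [11.0, 23.0, -43.0], [11.0, 26.0, -43.0]]
250 [[11.0, -25.0, -53.0], [11.0, -22.0, -54.0], [11.0, -20.0, -54.0], [6.0, -19.0, -45.0], [9.0, -6.0, -49.0], [10.0, -0.0, -52.0], [11.0, 19.0, -53.0], [11.0, 22.0, -53.0], [11.0, 24.0, -53.0]]
260 [[11.0, -23.0, -63.0], [75.0, -0.0, -173.0], [10.0, -19.0, -60.0], [2.0, -19.0, -47.0], [4.0, -6.0, -50.0], [5.0, -0.0, -53.0], [7.0, 19.0, -55.0], [11.0, 20.0, -62.0], [11.0, 22.0, -62.0]]
```

View pics/w11.png

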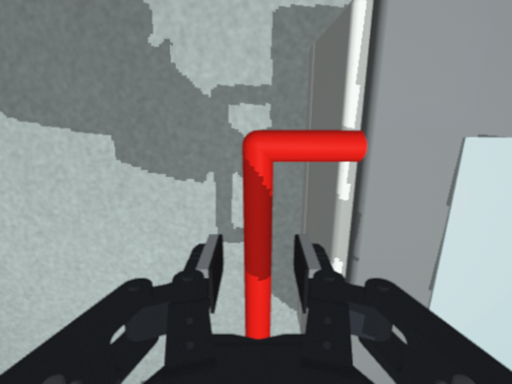

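Request:
drive_tool --pt "0 0 0.3" --pt "0 0 0.5" --pt "0 0 0.5" --pt "0 0 0.5" --pt "0 0 0.5" --pt "0 0 0.5" --pt "0 0 0.5" --pt "0 0 0.5" --roll '[0,0,0,0,0,0,0,0]' --fingers 0 --newtons 25

```text
t: 22.57
tool_pos: [428.8, -5.2, 57.5]
orientation: [0.0, 0.669, 0.743, 0.0]
ft_force: [0.3, 0.4, 2.0]
gripper_width: 12.8
```

Run:
```python
from h import *
from plant import sense,read_camera
s=sense(); print(s["t"],s["tool_pos"],s["ft_force"],s["gripper_width"])
k=read_camera("wrist"); cv2.imwrite("pics/w12.png",k["img"][:,:,::-1])
for d in (0,1,2.5,4.5,7,10,13,16,19,22,25,28,31,34,37,40,43,46,49,52,54,56,57.5,58.5,59.3,60):
    t=np.radians(d); print(d,round(24*(1-np.cos(t)),2),round(-24*np.sin(t),2))
```

```text
22.5667 [428.83594771  -5.21507998  57.53698181] [0.34364026 0.42067506 2.01809104] 12.76967341690632
0 0.0 -0.0
1 0.0 -0.42
2.5 0.02 -1.05
4.5 0.07 -1.88
7 0.18 -2.92
10 0.36 -4.17
13 0.62 -5.4
16 0.93 -6.62
19 1.31 -7.81
22 1.75 -8.99
25 2.25 -10.14
28 2.81 -11.27
31 3.43 -12.36
34 4.1 -13.42
37 4.83 -14.44
40 5.61 -15.43
43 6.45 -16.37
46 7.33 -17.26
49 8.25 -18.11
52 9.22 -18.91
54 9.89 -19.42
56 10.58 -19.9
57.5 11.1 -20.24
58.5 11.46 -20.46
59.3 11.75 -20.64
60 12.0 -20.78
```

View pics/w12.png

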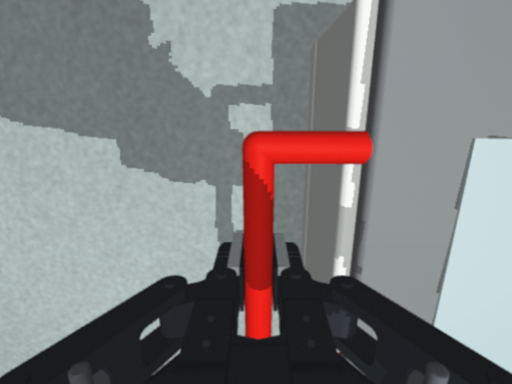

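Request:
drive_tool --pt "0 0 -0.4" --pt "0 0 -1" --pt "0 0.1 -1.9" --pt "0 0.2 -2.9" --pt "0 0.35 -4.2" --pt "0 0.6 -5.4" --pt "0 0.95 -6.6" --pt "0 1.3 -7.8" --pt "0 1.6 -8.6" --pt "0 1.75 -9" --pt "0 1.75 -9" --pt "0 1.75 -9" --roll '[0,0,0,0,0,0,0,0,0,0,0,0]'

```text
t: 23.62
tool_pos: [445.6, -3.6, 147.1]
orientation: [-0.0, 0.669, 0.743, -0.0]
ft_force: [1.7, 1.1, -2.1]
gripper_width: 12.7
```

Run:
```python
from h import *
from plant import sense,read_camera
s=sense(); print(s["t"],s["tool_pos"],s["ft_force"],s["gripper_width"])
k=read_camera("wrist"); cv2.imwrite("pics/w13.png",k["img"][:,:,::-1])
k=read_camera("scene"); cv2.imwrite("pics/s13.png",k["img"][:,:,::-1])
```

```text
23.6167 [445.56862167  -3.55675678 147.05569143] [ 1.70235769  1.05270674 -2.13432717] 12.707491904838797
```

View pics/w13.png

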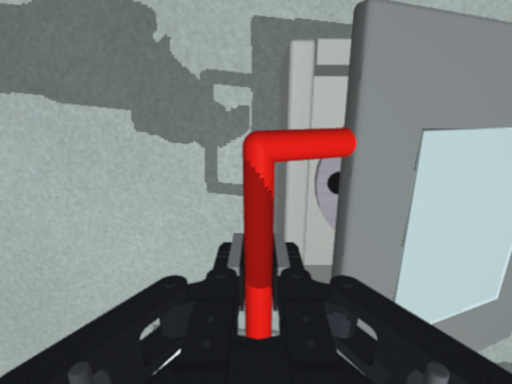

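View pics/s13.png

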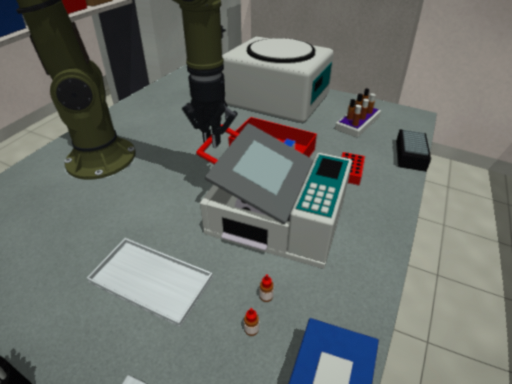

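Request:
drive_tool --pt "0 0.15 -0.4" --pt "0 0.5 -1.15" --pt "0 1.05 -2.25" --pt "0 1.7 -3.35" --pt "0 2.35 -4.4" --pt "0 3.1 -5.45" --pt "0 3.85 -6.45" --pt "0 4.7 -7.35" --pt "0 5.3 -8" --pt "0 5.6 -8.25" --pt "0 5.6 -8.25" --pt "0 5.6 -8.25" --roll '[0,0,0,0,0,0,0,0,0,0,0,0]'

```text
t: 24.72
tool_pos: [498.6, 2.0, 231.0]
orientation: [-0.003, 0.669, 0.743, -0.003]
ft_force: [-9.9, -0.0, 8.4]
gripper_width: 13.0
```

```bash
cat > ang.py <<'E'
from h import *
from plant import sense,read_camera
import sys
s=sense(); k=read_camera("wrist"); cv2.imwrite("pics/%s.png"%sys.argv[1],k["img"][:,:,::-1]); P=cloud(k)
p=s["tool_pos"]; u=np.array([np.cos(np.radians(6)),np.sin(np.radians(6)),0]);hinge=np.array([667.5,18.3,109])
rel=p-hinge; dz0=57.5-109; f=(rel@u)
print("t",s["t"],p.round(1),s["ft_force"].round(2),"w",round(s["gripper_width"],1),"ang z",np.degrees(np.arcsin((p[2]-57.5)/240)),"ang x",np.degrees(np.arccos(-f/240)),"atan",np.degrees(np.arctan2(p[2]-57.5,-f)))
# plate angle from depth: grey plate points
hsv=cv2.cvtColor(k["img"],cv2.COLOR_RGB2HSV)
Q=P.reshape(-1,3); a=(Q-hinge); fx=a@u; v=np.array([-u[1],u[0],0]); ly=a@v; rr=np.hypot(fx,a[:,2]); th=np.degrees(np.arctan2(a[:,2],-fx))
ok=(rr>60)&(rr<193)&(abs(ly)<115)&(th>5)&(k["depth"].ravel()>0)&(Q[:,2]>125)
x=fx[ok];z=a[ok,2]
if ok.sum()>200:
    A=np.array([x.mean(),z.mean()]); 
    for _ in range(5):
        w=np.linalg.svd(np.c_[x,z]-A,full_matrices=False)[2]; d=((np.c_[x,z]-A)@w[1]); g=abs(d)<3
        A=np.array([x[g].mean(),z[g].mean()]); w=np.linalg.svd(np.c_[x[g],z[g]]-A,full_matrices=False)[2]
    print("n",ok.sum(),g.sum(),"plate slope",np.degrees(np.arctan(-w[0][1]/w[0][0])),"th med",np.median(th[ok]),"hinge dist of plane",np.dot(A,w[1]))
E
python3 ang.py w14
```

```text
t 24.7167 [498.6   2.  231. ] [-9.9  -0.02  8.43] w 13.0 ang z 46.29524904809615 ang x 45.01425289746848 atan 45.64027476811795
n 25142 4504 plate slope 32.820327129735915 th med 48.6330037029101 hinge dist of plane 40.01171276866585
```

View pics/w14.png

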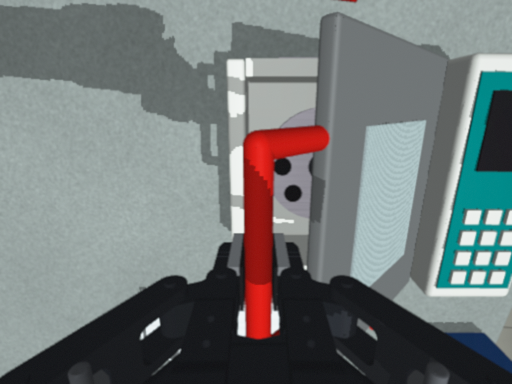

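```bash
cat > bar.py <<'E'
from h import *
from plant import sense,read_camera
s=sense(); k=read_camera("wrist"); P=cloud(k); M=Rm(s["orientation"]);T=(P-s["tool_pos"])@M
print(s["t"],s["tool_pos"].round(1),s["ft_force"].round(1),s["wrist_torque"].round(2))
hsv=cv2.cvtColor(k["img"],cv2.COLOR_RGB2HSV); H,S,V=[hsv[...,i].astype(int) for i in range(3)]
red=((H<6)|(H>174))&(S>150)&(V>60)
for v in (160,180,200,220,240,260):
    u=np.where(red[v,230:290])[0]+230; t=T[v,u]; i=np.argmin(t[:,2]); m=np.median(t[len(t)//2-2:len(t)//2+3],0)
    print(v,u.min(),u.max(),m.round(1))
E
python3 bar.py
```

```text
24.7667 [498.5   2.  230.9] [-9.9  0.2  7.7] [-0.01  2.24 -0.01]
160 244 273 [ 53.1   0.2 -52.8]
180 245 272 [ 44.6   0.2 -53.9]
200 244 271 [ 35.6  -0.2 -53.6]
220 245 271 [ 26.3  -0.2 -54.1]
240 244 272 [ 16.3  -0.2 -53.6]
260 245 271 [  6.1  -0.2 -53.8]
```

Using the bar's position within the grip, the angle is about 44.9°. The bar rolled about 4 mm toward the fingertips, which explains the ~12 N radial force. I'll correct the arc for that and continue to 60°.

Request:
drive_tool --pt "0 -0.3 -0.2" --pt "0 -0.1 -0.4" --pt "0 0.4 -0.9" --pt "0 0.8 -1.3" --pt "0 1.2 -1.65" --pt "0 1.7 -2.1" --pt "0 2.3 -2.55" --pt "0 2.9 -3" --pt "0 2.9 -3" --pt "0 2.9 -3" --roll '[0,0,0,0,0,0,0,0,0,0]'

```text
t: 25.65
tool_pos: [531.3, 5.3, 259.7]
orientation: [0.001, 0.669, 0.743, -0.0]
ft_force: [4.9, 0.8, -8.2]
gripper_width: 12.7
```

```bash
cat >> bar.py <<'E'
u=np.array([np.cos(np.radians(6)),np.sin(np.radians(6)),0]);hinge=np.array([667.5,18.3,109])
sel=[]
for v in range(190,262,3):
    uu=np.where(red[v,230:290])[0]+230; t=T[v,uu]; sel.append(np.median(t[len(t)//2-2:len(t)//2+3],0))
o=np.median(np.array(sel)[:,2])+7; b=s["tool_pos"]-np.array([0,0,o]); f=-(b-hinge)@u; z=b[2]-109
print("bar off",o.round(2),"r",np.hypot(f,z).round(1),"theta atan",np.degrees(np.arctan2(z,f)).round(2),"z",np.degrees(np.arcsin(min(1,z/240))).round(2),"x",np.degrees(np.arccos(f/240)).round(2))
E
python3 bar.py
```

```text
25.65 [531.3   5.3 259.7] [ 4.9  0.8 -8.2] [ 0.11 -0.92 -0.  ]
160 244 273 [ 52.9   0.2 -51.9]
180 245 272 [ 44.2   0.2 -52.5]
200 245 272 [ 35.    0.2 -52.1]
220 245 271 [ 25.8  -0.2 -52.9]
240 244 272 [ 15.8  -0.2 -52.6]
260 245 271 [  5.   -0.2 -52. ]
bar off -45.34 r 239.1 theta atan 55.1 z 54.78 x 55.26
```

Request:
drive_tool --pt "0 0.4 -0.2" --pt "0 0.9 -0.5" --pt "0 1.4 -0.8" --pt "0 1.8 -1.1" --pt "0 2 -1.2" --pt "0 2 -1.2" --pt "0 2 -1.2" --roll '[0,0,0,0,0,0,0]'

```text
t: 26.28
tool_pos: [550.5, 7.3, 272.4]
orientation: [0.0, 0.669, 0.743, 0.0]
ft_force: [-0.4, 0.1, 0.1]
gripper_width: 12.7
```

```bash
python3 bar.py
python3 - <<'E'
from h import *
from plant import read_camera
for n in("scene","wrist"):
    k=read_camera(n); cv2.imwrite(f"pics/{n}15.png",k["img"][:,:,::-1])
E
```

```text
26.2833 [550.5   7.3 272.4] [-0.4  0.1  0.1] [-0.05  0.11 -0.03]
160 243 273 [ 52.9  -0.2 -51.9]
180 244 272 [ 44.1  -0.2 -51.9]
200 245 273 [ 34.8   0.2 -51.5]
220 245 271 [ 25.3  -0.2 -51.5]
240 244 272 [ 15.5  -0.2 -52. ]
260 245 271 [  4.7  -0.2 -51.5]
bar off -44.74 r 239.0 theta atan 60.55 z 60.13 x 60.69
```

View pics/scene15.png

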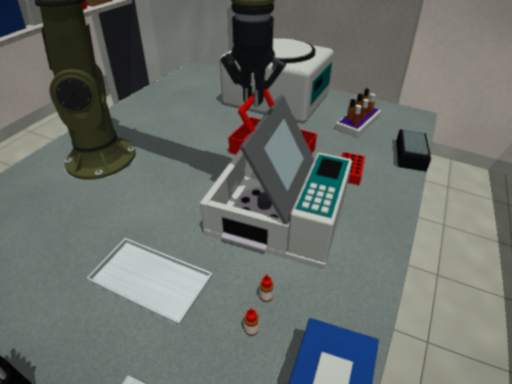

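View pics/wrist15.png

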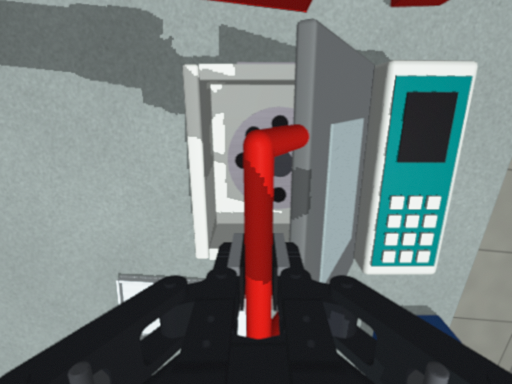

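Request:
drive_tool --pt "0 -0.3 0.2" --pt "0 -0.9 0.55" --pt "0 -1.45 0.9" --pt "0 -2 1.25" --pt "0 -2.55 1.65" --pt "0 -3.1 2.05" --pt "0 -3.65 2.5" --pt "0 -4.15 2.95" --pt "0 -4.5 3.3" --pt "0 -4.7 3.5" --pt "0 -4.7 3.5" --roll '[0,0,0,0,0,0,0,0,0,0,0]'

```text
t: 27.35
tool_pos: [502.6, 2.4, 236.2]
orientation: [-0.001, 0.669, 0.743, -0.0]
ft_force: [-1.8, -0.4, 1.6]
gripper_width: 12.7
```

```bash
python3 bar.py
```

```text
27.35 [502.6   2.4 236.2] [-1.8 -0.4  1.6] [-0.08  0.06  0.08]
160 244 274 [ 53.    0.2 -52.4]
180 244 272 [ 44.2  -0.2 -52.3]
200 244 271 [ 35.   -0.2 -51.9]
220 245 271 [ 25.5  -0.2 -52.2]
240 244 272 [ 15.4  -0.2 -52. ]
260 245 271 [  5.1  -0.2 -52.2]
bar off -45.29 r 239.2 theta atan 46.17 z 45.96 x 46.35
```

Request:
drive_tool --pt "0 -0.3 0.25" --pt "0 -0.8 0.75" --pt "0 -1.3 1.3" --pt "0 -1.6 1.6" --pt "0 -1.75 1.8" --pt "0 -1.75 1.8" --pt "0 -1.75 1.8" --pt "0 -1.75 1.8" --roll '[0,0,0,0,0,0,0,0]'

```text
t: 28.07
tool_pos: [486.4, 0.7, 218.9]
orientation: [0.0, 0.669, 0.743, 0.0]
ft_force: [1.2, -0.3, -0.8]
gripper_width: 13.2
```

```bash
python3 bar.py
python3 - <<'E'
from h import *
from plant import read_camera
for n in("scene","wrist","top"):
    k=read_camera(n); cv2.imwrite(f"pics/{n}16.png",k["img"][:,:,::-1])
E
```

```text
28.0667 [486.4   0.7 218.9] [ 1.2 -0.3 -0.8] [-0.06 -0.49  0.02]
160 244 273 [ 52.9   0.2 -52.3]
180 245 272 [ 44.2   0.2 -52.2]
200 245 271 [ 35.1  -0.2 -52.4]
220 245 271 [ 25.7  -0.2 -52.6]
240 244 272 [ 15.9  -0.2 -52.9]
260 245 271 [  5.   -0.2 -52. ]
bar off -45.47 r 239.3 theta atan 40.5 z 40.35 x 40.71
```

View pics/scene16.png

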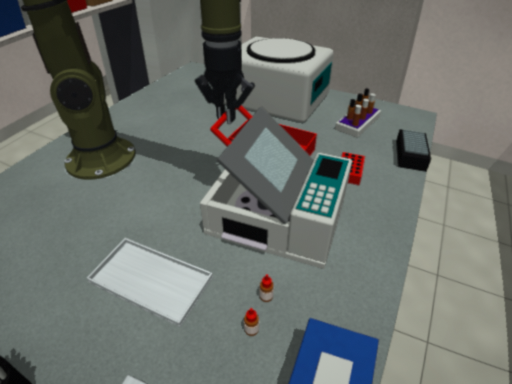

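View pics/top16.png

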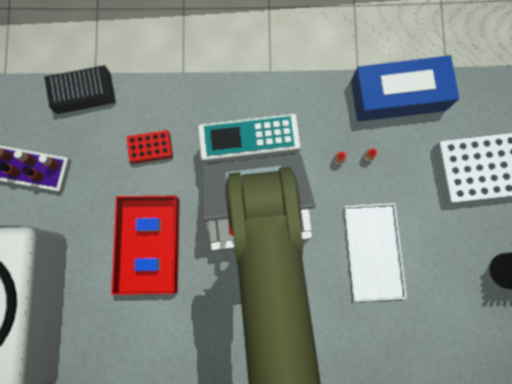

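The hatch is held at about 40.5°. The top view shows both cartridges in the tote at (148,225) and (147,265); the bottles and rack haven't moved. I'll let it settle, recheck and hand in.

Request:
drive_tool --pt "0 0 0" --pt "0 0 0" --pt "0 0 0" --pt "0 0 0" --pt "0 0 0" --pt "0 0 0" --roll '[0,0,0,0,0,0]'

```text
t: 28.77
tool_pos: [486.3, 0.7, 218.8]
orientation: [0.0, 0.669, 0.743, 0.0]
ft_force: [1.9, -0.0, -1.1]
gripper_width: 12.8
```

```bash
python3 bar.py | tail -1
python3 - <<'E'
from plant import sense,r
s=sense(); print(s["t"],s["joint_velocities"].round(4),s["ft_force"].round(1),s["gripper_width"])
print(r.job_done())
E
```

```text
bar off -45.37 r 239.2 theta atan 40.46 z 40.29 x 40.68
28.8167 [ 0.001   0.0002  0.0021 -0.0001  0.0001 -0.0007 -0.0005] [ 2.2  0.2 -0.1] 12.442878295087832
the job is handed in; nothing more can be done
None
```

The job is done and handed in at 28.8 s. With the hatch shut, I stood both cartridges upright on the tote floor. I then raised the hatch to about 60.5°, about 10° past balance and clear of the stop. It came back down and is held still at about 40.5°, about 10° below balance, with the bar still gripped.

**Last checks:**
- Three angle estimates from the wrist camera and arm position agreed within 0.4° (40.3–40.7°).
- Joint speeds were near zero and the wrist force about 2 N.
- The top view showed both cartridges in the tote, and the bottles and rack where they had been.

**What disagreed along the way:**
- **Fingertips:** they sit about 31 mm short of the reported tool position. My first grasp closed just above cartridge A without moving it, and I corrected for this from then on.
- **Bar in the grip:** it rolled 4–5 mm between the fingers during the raise. This caused a brief side load of up to about 13 N, and I adjusted the path to relieve it.
- **Gripper width:** it read about 12.8 mm on the 14 mm bar.

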